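# Snap a keeper clip onto an organ pipe and bring it up to the tuning sleeve

### The arm

A 7-joint arm with a two-finger parallel gripper is mounted at the origin on the work surface. World frame = base frame: x ahead of the robot, y to its left, z up, the work surface at z = 0. Lengths are in mm, angles in rad, forces in N, time in s.
With the tool pointing down it reaches from about 425 to 950 mm from the base axis. Payload 4.7 kg.
Tool frame: the origin (TCP) lies at the very end of the fingers, on their centre line; the grasp point (between the pads) lies ctrl.hold_point_z behind it (ctrl.hold_point_z is the distance from the TCP to the grasp point, in mm); z points along the fingers, y is the line along which they close (so a half turn about z gives the same grasp; the last joint's range is limited). The gripper opens to 87 mm and grips with 3 to 60 N. Pads are 19 mm wide; open, the fingers measure 117 mm over their backs; the gripper's body (75 mm by 190 mm) begins 51 mm behind the grasp point.
Start: joints at [1.299, 0.469, -0.049, 1.532, 0.024, 1.141, -0.082], TCP at [162.333, -655.21, 196.573] pointing down, gripper open.
Joint ranges: [-2.59, 2.59], [-0.33, 1.99], [-1.39, 1.29], [0.1, 2.45], [-1.04, 4.18], [0.21, 1.99], [-2.66, 2.66]. Speed limits (rad/s): [2.57, 2.57, 3.14, 3.14, 3.14, 3.14, 3.14].

### API

Orientations are given as a rotation vector (axis times angle).
In Python, from bench import ctrl gives the robot as it stands.
- The arm moves only by the tool servo_tool, never from a script. Its argument "motion" is a list of rows, each a list of 3 entries, a list of its own where there are three numbers: the gripper's target within -1 to 1 (shut at 1, half-way at 0, fully open at -1), then the shift along the tool's x, y, z in units of 0.4 m (1.0 is 0.4 m), then the turn, a rotation vector about the tool's x, y, z in units of 60 degrees (1.0 is 60 degrees). A call has 1 to 10 rows; each row is the pose to reach, as a shift and turn from the pose commanded when the call began, along the tool's axes at that moment; what a row does not reach only later rows make up. A row lasts 1/8 s, in which the tool goes at most 62.5 mm and 10.7 degrees, less where a joint would pass 70% of its speed; a pose out of reach is approached as far as the arm can. A call with a number of a shift or a turn outside -1 to 1 is refused whole. A call with a gripper value outside its range is refused whole. The fingers move at their own pace and stop on an object; "force" is the grip in N (left out, the last holds). Time passes only in rows, so rows that repeat a pose let the fingers close. It gives the time, the measured TCP pose, the force, the opening and the grip force at its end, in the units of the state.
- ctrl.get_obs(): the state, without advancing time (a new reading comes with each control period).
- ctrl.grab_frame(name): name is "scene" or "top"; returns (picture, depth): 480x640x3 uint8, red, green, blue; 480x640 float32, mm along the optical axis (not along the pixel's ray), 0 where there is no reading.
- ctrl.camera_info(name): a dict with "fx", "fy", "cx", "cy" (pixels), "dist_coeffs" ([k1, k2, p1, p2, k3] as OpenCV has them; the pictures are not rectified), "R" (3x3) and "t" (3): a world point X has camera coordinates R X + t. Camera axes: x right, y down, z forward; pixel columns grow to the right and rows downward; lengths in mm; the calibration is good to about 2 mm. A picture is of the moment at which its call begins. camera_info takes no time and is no camera call.
- ctrl.close_job(): hands the job in; it is judged then, once.
The state is a dict: "t": time; "joints": joint angles; "qd": joint speeds; "joint_efforts": joint torques, N m; "ee_pos": TCP position; "ee_rot": TCP orientation; "force": force on the tool from outside, world axes, zero at the start; "moment": the same for the moment, N m; "finger_gap": finger opening in mm; "gripper_force": force on a finger pad.
Only numpy, scipy, OpenCV 4.12 (cv2) and the standard library are available. Lean on these libraries where they do the work, as an engineer would, in place of code of your own. Each camera call takes 0.05 s, during which the arm holds its last target. There are 200 camera calls.

### The job

Push the larger of the two black sprung clips down over the clamped organ pipe, on the bare stretch between the clamp block and the tuning sleeve, until both arms have snapped past the widest point and its crown sits home on the metal, grip upwards. Then slide it along the pipe by feel until it butts against the rim of the sleeve, gently: the sleeve is set to pitch and must not be shifted, and the pipe metal is soft and dents if it is pressed hard. Let go of the clip and leave everything else on the bench where it is.

Things in the scene. Friction and masses are not known exactly. Their poses are not given: they have to be found in the camera images.
- clip: The clip to fit: black moulded nylon sprung C-clip for 40 mm tube, 26 mm long along its bore, 46 mm wide over the arms and 51 over the lips, 82 mm tall, about 60 g. Origin on the bore's axis, half way along; y along the bore (either way round is the same), z up to the grip. It stands on the bench on its lips, mouth down, origin 22 mm above the bench. Seated on the tube, it grips it and takes about 3 to 6 N to slide along.
- clip_grip (a point): Centre of the clip's ribbed grip block, 43 mm above the clip's origin: 14 mm across the bore (x) by 20 mm along it (y), from 26 to 60 mm above the origin, to be pinched across either pair of faces. It stands on the crown. Axes as clip.
- clip_crown: The crown of the clip to fit, in one piece with its grip block: a bridge 20 mm wide, 26 mm long and 6 mm thick that joins the two arms; its flat underside, 20 mm above the clip's origin, lands on the top of the tube when the clip is home; pressing it there with more than 20 N dents the metal. Same origin and axes as clip.
- clip_mouth (a point): Middle of the clip's mouth between the lip ends, 22 mm below the origin; mouth 45 mm wide here, narrowing to 32 mm. Over the tube the lips touch with the clip's origin 25 mm above the tube's axis; the push rises to 10 to 15 N near 20 mm, fades to none at about 6 mm, where the clip snaps and pulls itself down, and rises steeply when the crown meets the tube at 0.
- pipe: Grey metal organ pipe, tube 40 mm across, clamped level to the bench in two wooden split blocks on a board. Origin on the bench under the block nearer the sleeve; y along the pipe to the sleeve, z up. Board 110 mm wide, 18 mm thick, y -230 to 210 mm. Blocks 92 mm wide, 30 mm long, at y 0 and -140 mm, 98 mm high, wing nuts to 113 mm. The tube is bare from y = 15 mm to the sleeve's rim.
- tube_axis (a point): A point on the tube's axis in the bare stretch, 80 mm from the pipe's origin along its y and 65 mm above the bench; axes as pipe.
- sleeve: The tuning sleeve: grey metal tube, 45 mm outside, 80 mm long, slid over the open end of the pipe and set to pitch; its rim has a rolled bead 48 mm outside, 4 mm long. Origin on the axis in the plane of the rim's end face, y along the pipe away from the clamps. A tight sliding fit: it gives way at about 15 N, and pushes above 10 N upset its setting.
- sleeve_rim (a point): The centre of the sleeve's rim (same place as the origin of sleeve): the end face that the clip must butt against. A clip that touches it has its origin 13 mm short of this point along the pipe. It lies 140 to 200 mm from the pipe's origin.
- small_clip: Bystander: a black clip of the same shape for smaller tube, about 31 mm across and 58 mm tall, standing on the bench like the other; the two may have changed places.
- spare_sleeve: Bystander: a spare tuning sleeve, grey tube 45 mm across and 80 mm tall standing on end. Origin at its foot.
- reed_block: Bystander: wooden block 110 x 160 x 40 mm with brass reeds standing in its holes. Origin under its centre.
- glue_bottle: Bystander: white plastic glue bottle, 56 mm across, 150 mm tall. Origin at its foot.
- tape_roll: Bystander: roll of yellow masking tape lying flat, 96 mm across. Origin under its centre.
- tin: Bystander: black tin 72 mm across, 100 mm tall. Origin at its foot.
- hammer: Bystander: wooden-handled hammer, 260 mm long, lying at the robot's right side. Origin under the middle of its length.
- screwdriver: Bystander: wooden-handled screwdriver, 200 mm long, lying to the left of the clips. Origin under the middle of its length.
There are look-alikes about, which are no part of the job. What is shaped like the clip but turquoise is not meant.

How it is judged (in metres and radians):
On the way, in this order (a step that is already met when the one before it is completed fails the run):
1. the clip has snapped over the pipe (x of clip in the frame of tube_axis between -0.003 and 0.003 m and z of clip in the frame of tube_axis between -0.003 and 0.0045 m), for 0.2 s.
2. the clip has come to bear against the rim of the sleeve (contact force between clip and sleeve above 0.5 N), for 0.02 s.
At the end, for the whole second after the job is handed in: The larger clip sits home on the pipe (its bore within 2 mm of the tube's axis, square to within 0.07 rad, grip up within 0.25 rad) and at rest, its end within 2 mm of the sleeve's rim, having borne against it, and the sleeve is within 2 mm of where it was (x of clip in the frame of tube_axis between -0.002 and 0.002 m and z of clip in the frame of tube_axis between -0.002 and 0.002 m and angle between the y axis of clip and the y axis of pipe, either way round below 0.07 rad and y of clip in the frame of sleeve_rim between -0.015 and -0.0115 m and angle between clip's own z axis and vertical below 0.25 rad and distance of sleeve_rim from where it was at the start of the episode below 0.002 m and linear speed of clip below 0.01 m/s); the robot touches nothing.
It fails at once if the crown of the clip pressed on the pipe with more than 20 N, which dents the soft metal (contact force between clip_crown and pipe above 20 N).
It fails at once if the tuning sleeve pushed with more than 10 N, which upsets its setting (contact force between any of clip, the arm, the fingers and sleeve above 10 N).
It fails at once if the pipe or its clamps struck by the gripper or the arm with more than 15 N (contact force between any of the fingers, the arm and pipe above 15 N).
It fails at once if another thing on the bench moved by more than 30 mm (distance of any of small_clip, spare_sleeve, reed_block, glue_bottle, tape_roll, tin, hammer, screwdriver from where it was at the start of the episode above 0.03 m).
It also fails if it takes over 54 s, if anything falls off the work surface, if the arm or the gripper's body presses on something with over 40 N, if the wrist force passes 120 N, or if a joint passes its speed limit or range.

## Working session

There is one attempt and no reset: what is moved stays moved. The work goes in short steps, Python scripts to look and compute and a tool call to move; the robot and the scene stay as the last step left them, time stands still between calls to the robot, and variables do not carry over. Pictures are saved under pics/ and viewed, at most 10 in all, crops included, and the job is handed in when it is done.

Besides the shell and the picture viewer there is one more tool, called after "Emit:" by a JSON object that holds its "method" and its "body". servo_tool: Moves the arm, as the interface text tells. Its arguments: {"type":"object","properties":{"motion":{"type":"array","items":{"type":"array"}},"force":{"type":"number"}},"required":["motion"]}

```bash
mkdir -p pics
python3 - <<'E'
from bench import ctrl
import cv2,numpy as np
s=ctrl.get_obs();print(s, ctrl.hold_point_z)
for n in("scene","top"):
    p,d=ctrl.grab_frame(n);np.savez(f"{n}0.npz",p=p,d=d)
    cv2.imwrite(f"pics/{n}0.png",p[:,:,::-1]);i=ctrl.camera_info(n);print(n,i)
E
```

```text
{'t': 0.0, 'joints': array([ 1.29908314,  0.46944679, -0.04858849,  1.53368826,  0.02409733,
        1.14099326, -0.08231629]), 'qd': array([-0.00123967,  0.0006192 ,  0.00039283, -0.00060166, -0.00026447,
       -0.00049551, -0.00042124]), 'joint_efforts': array([ 2.80744371e-04, -5.07975233e+01, -8.04779911e-02, -2.36150229e+01,
       -6.12271205e-02,  3.78710905e-02,  1.83452030e-04]), 'ee_pos': array([ 162.1422861 , -654.56853902,  195.49825576]), 'ee_rot': array([-3.11655503e+00, -3.80253551e-01,  4.82582281e-04]), 'force': array([-0.47671058,  0.4796043 ,  0.06820659]), 'moment': array([ 0.01972368, -0.03030468, -0.00408478]), 'gripper_force': 0.0, 'finger_gap': 87.27623094192408} 18.700000000000003
scene {'fx': 437.9151701687932, 'fy': 437.9151701687932, 'cx': 322.5215669117043, 'cy': 238.93554200649587, 'dist_coeffs': array([-0.02182585,  0.        ,  0.        ,  0.        ,  0.        ]), 'R': array([[-0.16658687,  0.98594371,  0.01279937],
       [ 0.68776735,  0.1254885 , -0.7150026 ],
       [-0.70655848, -0.11030705, -0.69900462]]), 't': array([  54.40151051, -310.16241166, 1364.4425478 ])}
top {'fx': 552.4872470516594, 'fy': 552.4872470516594, 'cx': 313.82692980583164, 'cy': 238.04585428479598, 'dist_coeffs': array([-0.11517793,  0.        ,  0.        ,  0.        ,  0.        ]), 'R': array([[-0.0024862 , -0.99998275, -0.00532227],
       [-0.99683357,  0.0029013 , -0.0794633 ],
       [ 0.07947737,  0.00510786, -0.99682358]]), 't': array([  32.16624289,  520.1879366 , 1279.33560536])}
```

View pics/scene0.png

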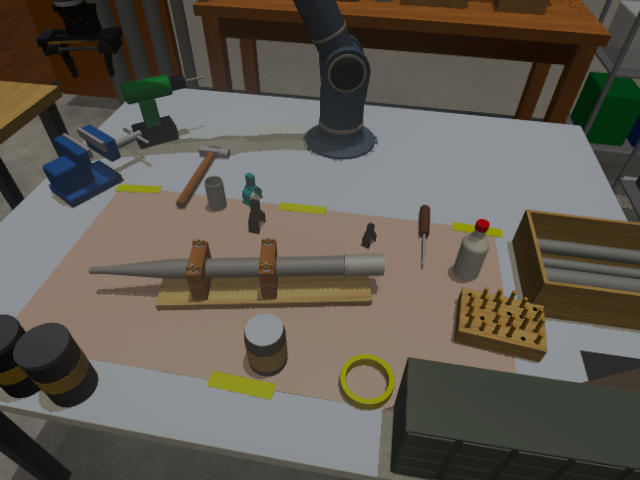

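View pics/top0.png

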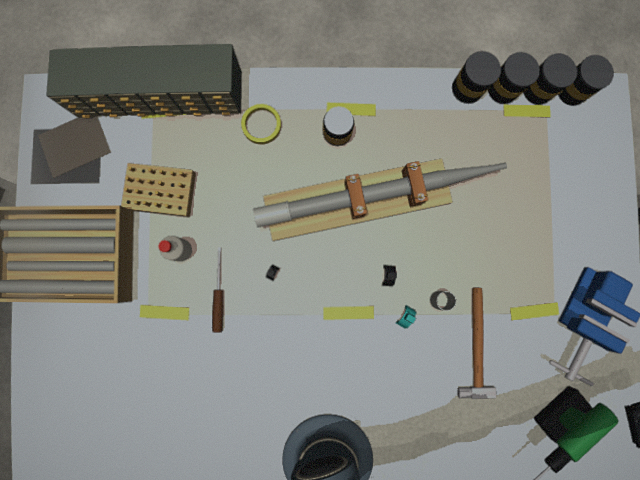

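Candidates: the black clip at scene (256,215) / top (389,275), the black clip at scene (369,235) / top (272,272), and a turquoise one at scene (252,190) / top (406,317). The first looks like the larger black clip. I'll check it with a crop and with heights from depth.

```bash
cat > h.py <<'E'
import numpy as np,cv2
from bench import ctrl
def cloud(n,d,info=None):
    i=info or ctrl.camera_info(n);K=np.array([[i['fx'],0,i['cx']],[0,i['fy'],i['cy']],[0,0,1]])
    v,u=np.mgrid[0:480,0:640];uv=np.stack([u,v],-1).reshape(-1,1,2).astype(np.float64)
    r=cv2.undistortPoints(uv,K,i['dist_coeffs']).reshape(480,640,2)
    c=np.dstack([r*d[...,None],d]);X=(c-i['t'])@i['R'];X[d==0]=np.nan
    return X
E
python3 - <<'E'
from h import *
T=np.load('top0.npz');S=np.load('scene0.npz')
XT=cloud('top',T['d']);XS=cloud('scene',S['d']);np.savez('X0.npz',T=XT,S=XS)
a=cv2.resize(T['p'][235:335,240:460,::-1],(800,364),interpolation=cv2.INTER_CUBIC)
b=cv2.resize(S['p'][165:255,225:400,::-1],(460,236),interpolation=cv2.INTER_CUBIC)
c=np.zeros((600,800,3),np.uint8);c[:364]=a;c[364:,:460]=b;cv2.imwrite('pics/crop.png',c)
for nm,X,boxes in(('T',XT,((375,258,403,292),(262,260,284,284))),('S',XS,((242,190,270,238),(358,218,380,252)))):
  for x0,y0,x1,y1 in boxes:
    P=X[y0:y1,x0:x1].reshape(-1,3);P=P[P[:,2]>8];print(nm,len(P),P.min(0).round(),P.max(0).round(),'top pts',np.median(P[P[:,2]>P[:,2].max()-8],0).round(1))
# pipe from both
for nm,X in(('T',XT),('S',XS)):
    P=X.reshape(-1,3);m=(P[:,2]>70)&(P[:,2]<100)&(P[:,0]>500)&(P[:,0]<800)&(abs(P[:,1])<300)
    Q=P[m];print(nm,len(Q),Q.min(0),Q.max(0))
E
```

```text
T 237 [ 412. -176.    9.] [ 456. -129.   86.] top pts [ 434.2 -144.1   81.6]
T 117 [415. 106.   8.] [457. 145.  66.] top pts [440.  129.4  60. ]
S 511 [ 314. -207.    8.] [580. -70. 117.] top pts [579.2 -72.  116.2]
S 200 [430. 114.   8.] [461. 144.  62.] top pts [442.4 129.2  58.5]
T 4370 [ 541.38352026 -299.76085886   70.01440764] [799.41273537 168.35017608  99.99124232]
S 4623 [ 548.52377893 -299.73044678   70.01719247] [799.9988436  168.47945475  99.99773972]
```

View pics/crop.png

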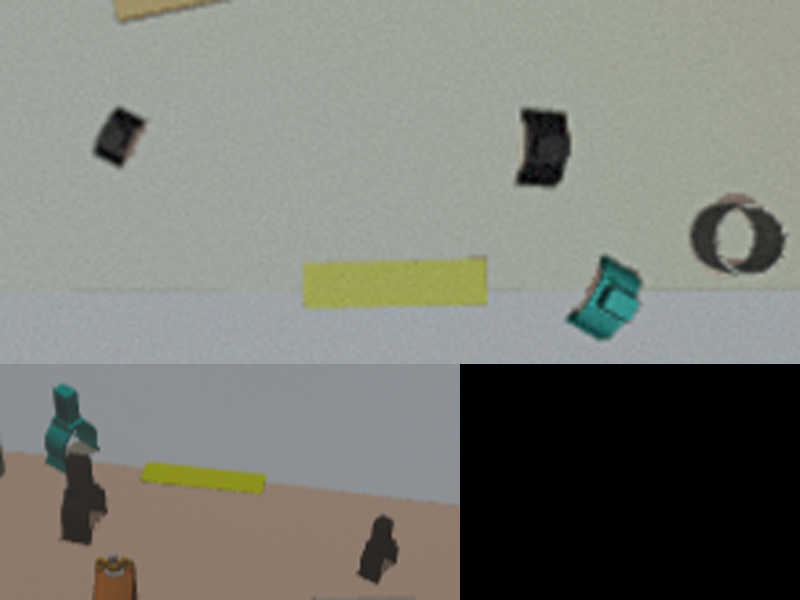

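The crop confirms it: the black clip at scene (256,215) / top (389,275) is about 82 mm tall and is the one to fit. The other black clip is about 60 mm tall, and the third is turquoise. Next I'll measure the clip's yaw, the pipe axis and the rim.

Run:
```python
from h import *
from scipy.optimize import least_squares
X=np.load('X0.npz')
ref={}
for nm in'TS':
    P=X[nm].reshape(-1,3);P=P[~np.isnan(P).any(1)]
    b=P[(P[:,0]>380)&(P[:,0]<480)&(abs(P[:,1])<60)];print(nm,'bench z',np.median(b[:,2]).round(2),b[:,2].std().round(2))
    C=P[(abs(P[:,0]-434)<32)&(abs(P[:,1]+146)<32)&(P[:,2]>10)&(P[:,2]<95)]
    G=C[(C[:,2]>54)];
    for q,l in((C,'all'),(G,'grip'),(C[C[:,2]<50],'low'),(G[G[:,2]>78],'top')):
        if len(q)>5: print(nm,l,len(q),q.mean(0).round(1),cv2.minAreaRect(q[:,:2].astype(np.float32)),np.percentile(q,[2,98],axis=0).round(1).tolist())
    # pipe: direction from tube points
    m=(P[:,2]>66)&(P[:,2]<95)&(P[:,0]>540)&(P[:,0]<680)&(P[:,1]>-60)&(P[:,1]<190);Q=P[m]
    def res(p,Q,r):  # x = a + b*y, z = c + e*y
        u=np.array([p[1],1,p[3]]);u/=np.linalg.norm(u);v=Q-np.array([p[0],0,p[2]])
        return np.linalg.norm(np.cross(v,u),axis=1)-r
    Qb=Q[(Q[:,1]>5)&(Q[:,1]<70)]
    s=least_squares(res,[600,.15,65,0],args=(Qb,20),loss='soft_l1',f_scale=1);print(nm,'tube',s.x.round(3),len(Qb),np.abs(s.fun).mean().round(2))
    p=s.x;u=np.array([p[1],1,p[3]]);u/=np.linalg.norm(u);o=np.array([p[0],0,p[2]])
    v=Q-o;along=v@u;r=np.linalg.norm(np.cross(v,u),axis=1)
    for k in range(-60,190,6):
        w=(along>=k)&(along<k+6)
        if w.sum(): print(k,w.sum(),r[w].mean().round(1),np.percentile(r[w],90).round(1),end=' | ')
    print()
    np.savez('Q'+nm,al=along,r=r)
```

```text
T bench z 0.75 2.71
T all 235 [ 432.9 -142.2   50.8] ((433.5425109863281, -143.33103942871094), (26.667987823486328, 45.27311706542969), 85.4935302734375) [[411.8, -156.1, 25.1], [456.0, -129.8, 84.3]]
T grip 72 [ 433.5 -142.6   78.5] ((433.2076721191406, -142.59698486328125), (15.878640174865723, 21.302932739257812), 0.931728720664978) [[425.5, -153.2, 54.3], [441.1, -133.3, 85.6]]
T low 154 [ 432.6 -142.4   37.9] ((433.5425109863281, -143.33103942871094), (26.667987823486328, 45.27311706542969), 85.4935302734375) [[411.8, -156.2, 19.3], [456.1, -129.5, 48.7]]
T top 53 [ 433.5 -144.1   81.7] ((434.2948303222656, -144.1611328125), (18.371599197387695, 13.454742431640625), 89.4696273803711) [[427.5, -153.2, 78.4], [441.1, -135.1, 85.7]]
T tube [ 5.97835e+02 -2.06000e-01  6.56750e+01 -1.20000e-02] 507 1.57
-60 11 38.7 52.0 | -54 60 31.0 46.0 | -48 48 19.3 22.4 | -42 45 18.9 21.5 | -36 44 19.3 22.0 | -30 47 19.2 21.4 | -24 47 19.3 22.1 | -18 45 19.6 22.5 | -12 44 19.7 22.3 | -6 48 20.0 21.9 | 0 45 19.3 22.2 | 6 47 19.8 21.8 | 12 47 19.9 22.7 | 18 44 20.3 23.6 | 24 47 19.3 22.1 | 30 46 2
[... 1273 characters left out ...]
-54 67 32.3 49.5 | -48 50 20.1 21.6 | -42 51 19.9 21.3 | -36 50 19.6 21.1 | -30 51 20.0 21.7 | -24 53 20.4 22.1 | -18 53 20.1 21.9 | -12 52 20.0 21.7 | -6 54 20.2 21.5 | 0 51 20.0 21.3 | 6 51 20.0 21.3 | 12 51 20.2 21.7 | 18 51 20.0 21.6 | 24 51 19.9 21.7 | 30 50 20.2 21.6 | 36 51 19.8 21.4 | 42 51 19.9 21.6 | 48 50 20.1 21.6 | 54 49 19.9 21.7 | 60 50 20.2 21.6 | 66 50 19.8 21.3 | 72 51 19.9 21.7 | 78 50 20.0 21.7 | 84 56 21.2 24.0 | 90 57 23.0 24.5 | 96 57 22.6 24.2 | 102 57 22.2 23.6 | 108 58 22.4 24.2 | 114 57 22.4 23.9 | 120 55 22.2 23.7 | 126 57 22.4 24.1 | 132 56 22.4 24.2 | 138 57 22.0 23.5 | 144 52 22.3 24.1 | 150 53 22.1 23.5 | 156 56 22.1 23.7 | 162 54 22.3 24.4 | 168 2 19.9 20.3 |
```

```bash
cat >> h.py <<'E'
from scipy.spatial.transform import Rotation as Ro
def go(x,y,z,yaw):  # yaw: world direction of tool y, deg; pointing down
    s=ctrl.get_obs();R=Ro.from_rotvec(s['ee_rot']);a=np.radians(yaw)
    ty=np.array([np.cos(a),np.sin(a),0]);tz=np.array([0,0,-1.]);D=Ro.from_matrix(np.c_[np.cross(ty,tz),ty,tz])
    print('shift',(R.inv().apply(np.array([x,y,z])-s['ee_pos'])/400).round(4),'turn',((R.inv()*D).as_rotvec()/np.radians(60)).round(4))
    print('t',round(s['t'],2),'pos',s['ee_pos'].round(2),'F',s['force'].round(2),'M',s['moment'].round(2),'gap',round(s['finger_gap'],1),'Rdown',(R.as_matrix()).round(3).tolist())
E
python3 - <<'E'
from h import *
from scipy.optimize import least_squares
X=np.load('X0.npz')
for nm in'TS':
    P=X[nm].reshape(-1,3);P=P[~np.isnan(P).any(1)]
    m=(P[:,2]>62)&(P[:,2]<92)&(P[:,0]>550)&(P[:,0]<650)&(P[:,1]>-42)&(P[:,1]<80);Q=P[m]
    def res(p):
        u=np.array([p[1],1,0]);u/=np.linalg.norm(u);v=Q-np.array([p[0],0,p[2]])
        return np.linalg.norm(np.cross(v,u),axis=1)-20
    s=least_squares(res,[598,-.2,65],loss='soft_l1',f_scale=1);print(nm,s.x.round(3),np.degrees(np.arctan(s.x[1])))
go(300,-400,200,-40);go(434,-144,200,-4.5)
E
```

```text
T [ 5.98244e+02 -2.13000e-01  6.51980e+01] -12.047370454899184
S [ 5.98471e+02 -2.11000e-01  6.56500e+01] -11.931922768796117
shift [ 0.4876 -0.535  -0.0101] turn [-1.700e-03 -5.000e-04 -6.015e-01]
t 0.1 pos [ 162.15 -654.63  195.58] F [ 0.38 -0.24 -0.96] M [ 0.   -0.03  0.03] gap 87.1 Rdown [[0.971, 0.24, -0.0], [0.24, -0.971, 0.002], [-0.0, -0.002, -1.0]]
shift [ 0.9666 -1.0757 -0.0092] turn [-1.5000e-03 -1.0000e-03 -1.1931e+00]
t 0.1 pos [ 162.15 -654.63  195.58] F [ 0.38 -0.24 -0.96] M [ 0.   -0.03  0.03] gap 87.1 Rdown [[0.971, 0.24, -0.0], [0.24, -0.971, 0.002], [-0.0, -0.002, -1.0]]
```

Emit:
{"method": "servo_tool", "body": {"motion": [[0,[0.8,-0.89,-0.01],[0,0,-0.95]],[0,[0.8,-0.89,-0.01],[0,0,-0.95]],[0,[0.8,-0.89,-0.01],[0,0,-0.95]],[0,[0.8,-0.89,-0.01],[0,0,-0.95]],[0,[0.8,-0.89,-0.01],[0,0,-0.95]],[0,[0.8,-0.89,-0.01],[0,0,-0.95]],[0,[0.8,-0.89,-0.01],[0,0,-0.95]],[0,[0.8,-0.89,-0.01],[0,0,-0.95]],[0,[0.8,-0.89,-0.01],[0,0,-0.95]]]}}

```text
t: 1.23
ee_pos: [388.7, -229.4, 200.6]
ee_rot: [-2.552, -1.831, -0.001]
force: [-0.8, -0.8, -0.9]
finger_gap: 43.3
gripper_force: 0.0
```

```bash
python3 -c "
from h import *
go(434,-144,120,-4.5)"
```

```text
shift [0.2385 0.0388 0.2018] turn [ 0.0003 -0.0005 -0.2363]
t 1.23 pos [ 388.7  -229.44  200.65] F [-0.77 -0.78 -0.9 ] M [-0.07 -0.02 -0.05] gap 43.3 Rdown [[0.32, 0.947, 0.0], [0.947, -0.32, 0.0], [0.001, 0.0, -1.0]]
```

Emit:
{"method": "servo_tool", "body": {"motion": [[0,[0.239,0.039,0.2],[0,0,-0.236]],[0,[0.239,0.039,0.2],[0,0,-0.236]],[0,[0.239,0.039,0.25],[0,0,-0.236]],[0,[0.239,0.039,0.25],[0,0,-0.236]],[0,[0.239,0.039,0.25],[0,0,-0.236]]]}}

```text
t: 1.85
ee_pos: [433.5, -148.8, 101.1]
ee_rot: [2.317, 2.121, 0.0]
force: [-0.4, -0.2, 0.3]
finger_gap: 43.5
gripper_force: 0.0
```

```bash
python3 -c "
from h import *
go(434,-144,50.5,-4.5)
p,d=ctrl.grab_frame('scene');cv2.imwrite('pics/s1.png',cv2.resize(p[120:280,160:400,::-1],(800,533),interpolation=cv2.INTER_CUBIC))"
```

```text
shift [0.0122 0.     0.1266] turn [ 0.0008  0.0007 -0.0093]
t 1.85 pos [ 433.53 -148.84  101.14] F [-0.42 -0.25  0.33] M [-0.03 -0.08 -0.02] gap 43.5 Rdown [[0.088, 0.996, 0.001], [0.996, -0.088, -0.001], [-0.001, 0.001, -1.0]]
```

View pics/s1.png

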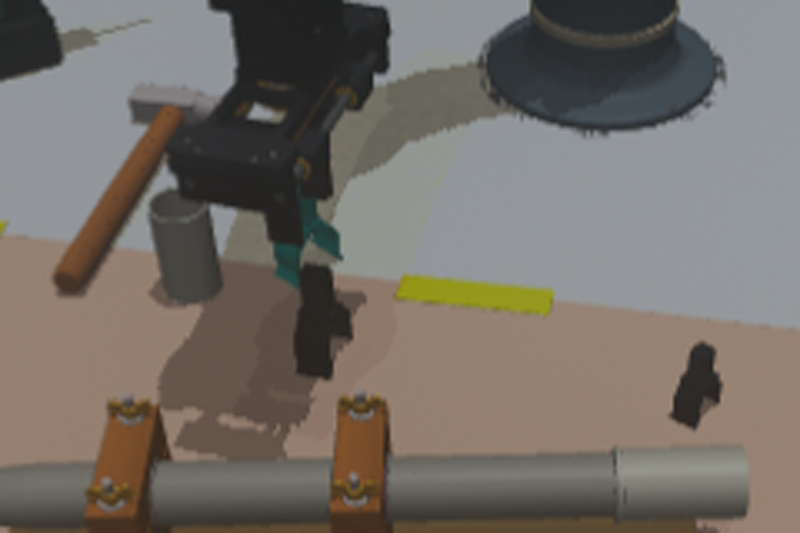

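The gripper hangs over the clip: the front fingertip is near crop (285,240) and the clip's grip top near (317,268). I'll check the lateral offset by projection before going down.

```bash
python3 -c "
from h import *
i=ctrl.camera_info('scene');K=np.array([[i['fx'],0,i['cx']],[0,i['fy'],i['cy']],[0,0,1]])
R=Ro.from_rotvec(ctrl.get_obs()['ee_rot']);p=ctrl.get_obs()['ee_pos']
P=np.array([p,p+R.apply([0,22,0]),p+R.apply([0,37,0]),p+R.apply([0,-22,0]),p+R.apply([0,-37,0]),[434,-144,82]])
u=cv2.projectPoints(P,cv2.Rodrigues(i['R'])[0],i['t'],K,i['dist_coeffs'])[0][:,0]
print(((u-[160,120])*3.333).round())
q,d=ctrl.grab_frame('scene');X=cloud('scene',d).reshape(-1,3)
m=(abs(X[:,0]-434)<60)&(abs(X[:,1]+146)<40)&(X[:,2]>88)&(X[:,2]<125);Q=X[m];print(len(Q),Q.min(0),Q.max(0),Q.mean(0))
F=Q[Q[:,0]>445];print(len(F),np.percentile(F,[3,50,97],axis=0))
"
```

```text
[[304. 247.]
 [292. 266.]
 [284. 280.]
 [316. 228.]
 [324. 215.]
 [314. 270.]]Traceback (most recent call last):
  File "<string>", line 9, in <module>
    m=(abs(X[:,0]-434)<60)&(abs(X[:,1]+146)<40)&(X[:,2]>88)&(X[:,2]<125);Q=X[m];print(len(Q),Q.min(0),Q.max(0),Q.mean(0))
                                                                                             ~~~~~^^^
    return umr_minimum(a, axis, None, out, keepdims, initial, where)
ValueError: zero-size array to reduction operation minimum which has no identity
```

```bash
python3 -c "
from h import *
print(ctrl.get_obs()['ee_pos'],ctrl.get_obs()['t'])
for n in('scene','top'):
    q,d=ctrl.grab_frame(n);X=cloud(n,d);
    if n=='scene':
        for v in range(160,204,3):
            print(v,[tuple(X[v,u].round().tolist()) for u in (242,246,250,254)])
    P=X.reshape(-1,3);m=(abs(P[:,0]-434)<70)&(abs(P[:,1]+146)<50)&(P[:,2]>86);Q=P[m];print(n,len(Q),Q[:,2].min() if len(Q) else 0)
"
```

```text
[ 433.87172879 -148.72319351  101.55630699] 1.95
160 [(498.0, -135.0, 239.0), (495.0, -128.0, 237.0), (471.0, -128.0, 222.0), (467.0, -121.0, 220.0)]
163 [(510.0, -131.0, 241.0), (509.0, -123.0, 241.0), (477.0, -127.0, 218.0), (480.0, -117.0, 221.0)]
166 [(519.0, -128.0, 239.0), (518.0, -121.0, 240.0), (487.0, -124.0, 219.0), (486.0, -116.0, 219.0)]
169 [(529.0, -125.0, 240.0), (522.0, -120.0, 236.0), (493.0, -123.0, 215.0), (489.0, -116.0, 214.0)]
172 [(532.0, -125.0, 235.0), (525.0, -119.0, 231.0), (498.0, -121.0, 212.0), (490.0, -116.0, 207.0)]
175 [(529.0, -127.0, 226.0), (530.0, -118.0, 227.0), (412.0, -155.0, 138.0), (411.0, -145.0, 139.0)]
178 [(523.0, -130.0, 214.0), (525.0, -121.0, 217.0), (411.0, -156.0, 129.0), (409.0, -147.0, 129.0)]
181 [(524.0, -130.0, 208.0), (521.0, -123.0, 206.0), (345.0, -182.0, 68.0), (337.0, -174.0, 64.0)]
184 [(463.0, -156.0, 151.0), (522.0, -124.0, 199.0), (344.0, -183.0, 58.0), (338.0, -175.0, 55.0)]
187 [(462.0, -157.0, 142.0), (463.0, -148.0, 144.0), (342.0, -184.0, 47.0), (341.0, -175.0, 47.0)]
190 [(464.0, -158.0, 135.0), (463.0, -149.0, 135.0), (458.0, -141.0, 133.0), (313.0, -185.0, 15.0)]
193 [(347.0, -206.0, 28.0), (353.0, -193.0, 35.0), (355.0, -182.0, 39.0), (307.0, -189.0, -0.0)]
196 [(348.0, -207.0, 19.0), (356.0, -193.0, 28.0), (325.0, -194.0, 3.0), (319.0, -185.0, -0.0)]
199 [(337.0, -213.0, -0.0), (357.0, -194.0, 19.0), (333.0, -192.0, 0.0), (424.0, -147.0, 80.0)]
202 [(352.0, -208.0, 2.0), (353.0, -197.0, 5.0), (440.0, -152.0, 82.0), (439.0, -143.0, 83.0)]
scene 7911 127.86131394437874
top 5483 203.0519996279474
```

The picture puts the fingertips at z≈128 and the gripper's body bottom at z≈199, but the reported TCP is 101, so the two disagree by about 27 mm. I'll go down to reported z=54, which is safe either way, and check again.

Emit:
{"method": "servo_tool", "body": {"motion": [[0,[0.012,0,0.06],[0,0,-0.01]],[0,[0.012,0,0.117],[0,0,-0.01]],[0,[0.012,0,0.117],[0,0,-0.01]],[0,[0.012,0,0.117],[0,0,-0.01]]]}}

```text
t: 2.55
ee_pos: [434.5, -143.0, 54.7]
ee_rot: [2.303, 2.135, 0.001]
force: [-0.5, 0.7, -0.3]
finger_gap: 43.4
gripper_force: 0.0
```

```bash
python3 -c "
from h import *
go(434,-144,50.5,-4.5)
q,d=ctrl.grab_frame('scene');X=cloud('scene',d)
P=X.reshape(-1,3);m=(P[:,0]>450)&(P[:,0]<480)&(abs(P[:,1]+146)<20)&(P[:,2]>30);Q=P[m];print(len(Q),np.percentile(Q[:,2],[0,1,3,10]).round(1));L=Q[Q[:,2]<110];print(len(L),np.percentile(L,[2,50,98],axis=0).round(1))
cv2.imwrite('pics/s2.png',cv2.resize(q[120:280,160:400,::-1],(800,533),interpolation=cv2.INTER_CUBIC))"
```

```text
shift [-0.0026 -0.0011  0.0104] turn [0.0015 0.0004 0.0025]
t 2.55 pos [ 434.5  -143.     54.65] F [-0.48  0.7  -0.26] M [-0.03 -0.06  0.03] gap 43.4 Rdown [[0.076, 0.997, 0.002], [0.997, -0.076, -0.001], [-0.0, 0.002, -1.0]]
2275 [ 30.3  36.4  92.8 191.4]
99 [[ 450.5 -157.9   31.1]
 [ 462.7 -144.5   86.4]
 [ 466.5 -133.7  100.8]]
```

View pics/s2.png

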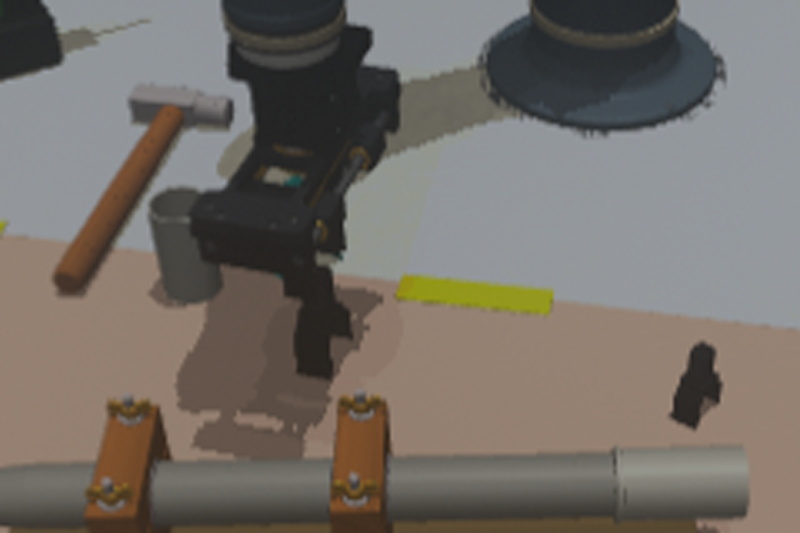

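The front fingertip is at crop (300,295), at z≈82 by the camera against a reported 54.7. The offset is steady at about 27 mm, and the clip and pipe heights agree with their data sheet, so I trust the camera. For a true tip height of about 51 I'll go down to reported z≈24, watching the force.

Emit:
{"method": "servo_tool", "body": {"motion": [[0,[-0.003,-0.001,0.03],[0,0,0]],[0,[-0.003,-0.001,0.05],[0,0,0]],[0,[-0.003,-0.001,0.065],[0,0,0]],[0,[-0.003,-0.001,0.075],[0,0,0]],[0,[-0.003,-0.001,0.075],[0,0,0]]]}}

```text
t: 3.22
ee_pos: [433.1, -143.7, 23.4]
ee_rot: [-2.303, -2.136, 0.0]
force: [0.4, -0.3, -0.5]
finger_gap: 43.5
gripper_force: 0.0
```

```bash
python3 -c "
from h import *
go(434,-144,24,-4.5)
q,d=ctrl.grab_frame('scene');X=cloud('scene',d)
P=X.reshape(-1,3);m=(P[:,0]>459)&(P[:,0]<480)&(abs(P[:,1]+146)<20)&(P[:,2]>15);Q=P[m];print(len(Q),np.sort(Q[:,2])[:25].round(1))"
```

```text
shift [-0.0005  0.0023 -0.0015] turn [-0.0006 -0.0002  0.0031]
t 3.23 pos [ 433.1  -143.71   23.42] F [ 0.37 -0.29 -0.45] M [ 0.   -0.11 -0.03] gap 43.5 Rdown [[0.075, 0.997, -0.001], [0.997, -0.075, 0.0], [0.0, -0.001, -1.0]]
1752 [49.9 50.2 51.6 51.9 52.5 52.7 53.9 54.1 54.2 54.3 54.4 54.9 55.1 55.5
 55.5 56.1 56.2 56.3 56.6 58.6 59.2 59.3 59.5 59.9 59.9]
```

The true tip is at about 50.5 with no contact force. Closing.

Emit:
{"method": "servo_tool", "body": {"motion": [[1,[0,0,0],[0,0,0]],[1,[0,0,0],[0,0,0]],[1,[0,0,0],[0,0,0]],[1,[0,0,0],[0,0,0]],[1,[0,0,0],[0,0,0]],[1,[0,0,0],[0,0,0]]], "force": 40}}

```text
t: 4.03
ee_pos: [433.3, -143.9, 23.8]
ee_rot: [2.304, 2.136, 0.0]
force: [0.1, -0.2, 0.6]
finger_gap: 13.6
gripper_force: 40.0
```

```bash
python3 -c "
from h import *
go(589.9,40,150,12)"
```

```text
shift [ 0.488   0.3556 -0.3155] turn [ 1.000e-04  1.000e-04 -2.722e-01]
t 4.03 pos [ 433.35 -143.9    23.8 ] F [ 0.11 -0.16  0.65] M [-0.06 -0.15  0.01] gap 13.6 Rdown [[0.076, 0.997, 0.0], [0.997, -0.076, -0.0], [-0.0, 0.0, -1.0]]
```

Emit:
{"method": "servo_tool", "body": {"motion": [[1,[0,0,-0.12],[0,0,0]],[1,[0,0,-0.25],[0,0,0]],[1,[0.05,0.03,-0.34],[0,0,-0.1]],[1,[0.17,0.12,-0.34],[0,0,-0.2]],[1,[0.29,0.21,-0.34],[0,0,-0.272]],[1,[0.4,0.29,-0.34],[0,0,-0.272]],[1,[0.488,0.356,-0.34],[0,0,-0.272]],[1,[0.488,0.356,-0.34],[0,0,-0.272]],[1,[0.488,0.356,-0.34],[0,0,-0.272]]]}}

```text
t: 5.15
ee_pos: [589.3, 39.4, 159.1]
ee_rot: [-1.977, -2.441, 0.003]
force: [0.2, -0.2, -0.7]
finger_gap: 14.0
gripper_force: 40.0
```

```bash
python3 -c "
from h import *
go(589.9,40,110,12)
Z={}
for n in('scene','top'):
    q,d=ctrl.grab_frame(n);Z[n+'p']=q;Z[n]=cloud(n,d)
np.savez('X1.npz',**Z)
q=Z['scenep'];cv2.imwrite('pics/s3.png',cv2.resize(q[150:330,190:430,::-1],(800,600),interpolation=cv2.INTER_CUBIC))
for n in('scene','top'):
    P=Z[n].reshape(-1,3);m=(P[:,0]>550)&(P[:,0]<640)&(P[:,1]>0)&(P[:,1]<80)&(P[:,2]>105)&(P[:,2]<190);C=P[m]
    u=np.array([-.2075,.978]);v=np.array([.978,.2075]);o=np.array([598.35,0])
    a=(C[:,:2]-o)@u;x=(C[:,:2]-o)@v
    for z0 in range(105,190,8):
        w=(C[:,2]>=z0)&(C[:,2]<z0+8)
        if w.sum()>3: print(n,z0,w.sum(),'along',np.percentile(a[w],[3,97]).round(1),'x',np.percentile(x[w],[3,97]).round(1))
"
```

```text
shift [0.0013 0.0021 0.1227] turn [-0.0017  0.0005 -0.0002]
t 5.15 pos [589.25  39.36 159.09] F [ 0.19 -0.2  -0.66] M [-0.02 -0.15 -0.04] gap 14.0 Rdown [[-0.208, 0.978, -0.002], [0.978, 0.208, -0.001], [-0.001, -0.002, -1.0]]
scene 137 55 along [26.5 51.1] x [17.8 23.7]
scene 145 32 along [26.5 50.9] x [17.9 21. ]
scene 153 43 along [26.5 50.3] x [19.3 22.8]
scene 161 57 along [26.6 51.3] x [17.4 22.4]
scene 169 92 along [26.7 50.9] x [ 8.5 19.6]
scene 177 31 along [26.9 50.9] x [ 6.6 11.9]
scene 185 19 along [31.3 50.6] x [12.9 15.6]
```

View pics/s3.png

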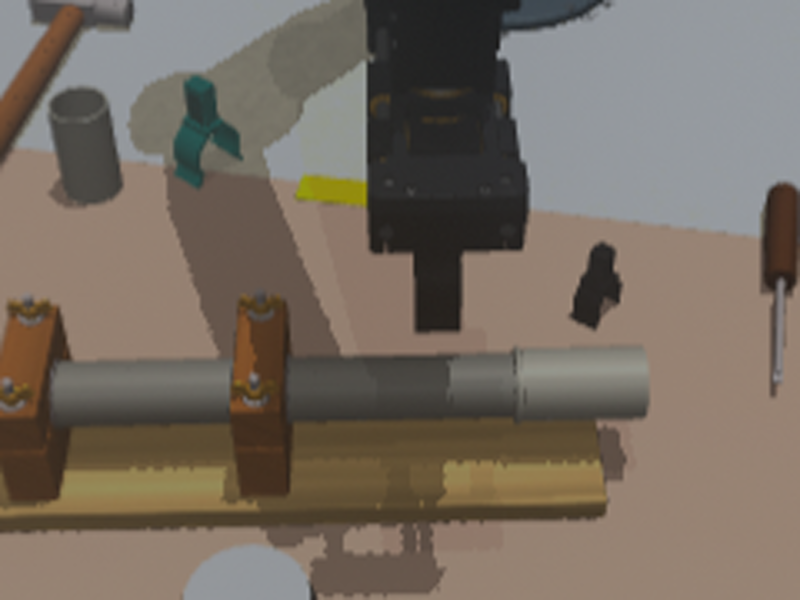

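The clip hangs upright over the bare tube at crop (438,290). Its lips are at z≈137, so its origin z is about equal to the reported TCP z. Descending to just above contact.

Emit:
{"method": "servo_tool", "body": {"motion": [[1,[0.0013,0.0018,0.08],[0,0,0]],[1,[0.0013,0.0018,0.14],[0,0,0]],[1,[0.0013,0.0018,0.16],[0,0,0]],[1,[0.0013,0.0018,0.165],[0,0,0]],[1,[0.0013,0.0018,0.165],[0,0,0]]]}}

```text
t: 5.88
ee_pos: [591.1, 40.5, 94.7]
ee_rot: [1.977, 2.44, 0.001]
force: [0.1, 0.3, -0.7]
finger_gap: 13.4
gripper_force: 40.0
```

```bash
python3 -c "
from h import *
go(589.9,40,85,12)"
```

```text
shift [-0.0007 -0.0034  0.0241] turn [ 0.0014  0.0004 -0.0005]
t 5.88 pos [591.14  40.55  94.66] F [ 0.07  0.26 -0.7 ] M [-0.02 -0.13  0.03] gap 13.4 Rdown [[-0.207, 0.978, 0.002], [0.978, 0.207, -0.0], [-0.0, 0.001, -1.0]]
```

Emit:
{"method": "servo_tool", "body": {"motion": [[1,[0,-0.0015,0.01],[0,0,0]],[1,[0,-0.0015,0.018],[0,0,0]],[1,[0,-0.0015,0.025],[0,0,0]],[1,[0,-0.0015,0.03],[0,0,0]],[1,[0,-0.0015,0.03],[0,0,0]]]}}

```text
t: 6.5
ee_pos: [591.0, 41.0, 83.4]
ee_rot: [1.976, 2.44, 0.002]
force: [-2.7, -0.3, 6.4]
finger_gap: 13.6
gripper_force: 40.0
```

Emit:
{"method": "servo_tool", "body": {"motion": [[1,[0,-0.0015,0.003],[0,0,0]],[1,[0,-0.002,0.007],[0,0,0]],[1,[0,-0.002,0.01],[0,0,0]],[1,[0,-0.002,0.01],[0,0,0]]]}}

```text
t: 7.0
ee_pos: [590.7, 40.9, 79.3]
ee_rot: [1.975, 2.44, 0.004]
force: [-0.3, -0.1, 5.3]
finger_gap: 14.0
gripper_force: 40.0
```

Emit:
{"method": "servo_tool", "body": {"motion": [[1,[0,0,0.004],[0,0,0]],[1,[0,0,0.008],[0,0,0]],[1,[0,0,0.012],[0,0,0]],[1,[0,0,0.016],[0,0,0]],[1,[0,0,0.016],[0,0,0]]]}}

```text
t: 7.62
ee_pos: [589.9, 40.5, 70.7]
ee_rot: [1.977, 2.441, 0.002]
force: [5.5, 1.4, -6.1]
finger_gap: 13.8
gripper_force: 40.0
```

Emit:
{"method": "servo_tool", "body": {"motion": [[1,[0,0.001,0.003],[0,0,0]],[1,[0,0.0015,0.006],[0,0,0]],[1,[0,0.0015,0.008],[0,0,0]],[1,[0,0.0015,0.008],[0,0,0]]]}}

```text
t: 8.12
ee_pos: [590.0, 40.5, 68.1]
ee_rot: [1.977, 2.441, 0.001]
force: [5.2, 0.9, -4.3]
finger_gap: 13.6
gripper_force: 40.0
```

Emit:
{"method": "servo_tool", "body": {"motion": [[1,[0,0.001,0.002],[0,0,0]],[1,[0,0.002,0.004],[0,0,0]],[1,[0,0.002,0.004],[0,0,0]]]}}

```text
t: 8.5
ee_pos: [590.6, 40.7, 67.6]
ee_rot: [1.977, 2.441, -0.001]
force: [1.3, -0.4, 5.0]
finger_gap: 13.6
gripper_force: 40.0
```

The crown is on the metal, with about 5 N net upward and little side load. I'll ease off slightly and start sliding along the pipe (tool +x), about 22 mm.

Emit:
{"method": "servo_tool", "body": {"motion": [[1,[0,0.0005,-0.0015],[0,0,0]],[1,[0,0.0005,-0.0015],[0,0,0]],[1,[0.008,0.0005,-0.0015],[0,0,0]],[1,[0.016,0.0005,-0.0015],[0,0,0]],[1,[0.024,0.0005,-0.0015],[0,0,0]]]}}

```text
t: 9.12
ee_pos: [589.1, 48.0, 67.6]
ee_rot: [1.977, 2.438, -0.004]
force: [1.5, -3.2, 5.6]
finger_gap: 13.5
gripper_force: 40.0
```

```bash
python3 -c "
from h import *
s=ctrl.get_obs();q,d=ctrl.grab_frame('scene');X=cloud('scene',d);P=X.reshape(-1,3)
u=np.array([-.2075,.978]);v=np.array([.978,.2075]);o=np.array([598.35,0])
print('F along',s['force'][:2]@u,'across',s['force'][:2]@v,s['force'][2],s['moment'],'ee along',(s['ee_pos'][:2]-o)@u,'across',(s['ee_pos'][:2]-o)@v,s['ee_pos'][2])
a=(P[:,:2]-o)@u;x=(P[:,:2]-o)@v;z=P[:,2]
m=(a>20)&(a<90)&(x>19.6)&(x<40)&(z>35)&(z<100);print('clip arm',m.sum(),np.percentile(a[m],[2,5,50,95,98]).round(1))
r=np.hypot(x,z-65.5);k=(r<30)&(r>21.8)&(a>60)&(a<110)&(x<15)&(z>70);h=np.histogram(a[k],np.arange(60,110,2));print(h[0],h[1])
cv2.imwrite('pics/s4.png',cv2.resize(q[190:300,240:400,::-1],(800,550),interpolation=cv2.INTER_CUBIC))"
```

```text
F along -3.489629013037584 across 0.8397322634883502 5.570750216772668 [-0.77755389 -0.50935128  0.05697471] ee along 48.85875588572399 across 0.9336805335369118 67.58262627030906
clip arm 233 [22.4 26.4 48.8 82.9 88.4]
[0 0 0 0 0 0 0 0 0 0 0 0 1 0 1 0 0 0 3 7 7 7 5 8] [ 60  62  64  66  68  70  72  74  76  78  80  82  84  86  88  90  92  94
  96  98 100 102 104 106 108]
```

View pics/s4.png

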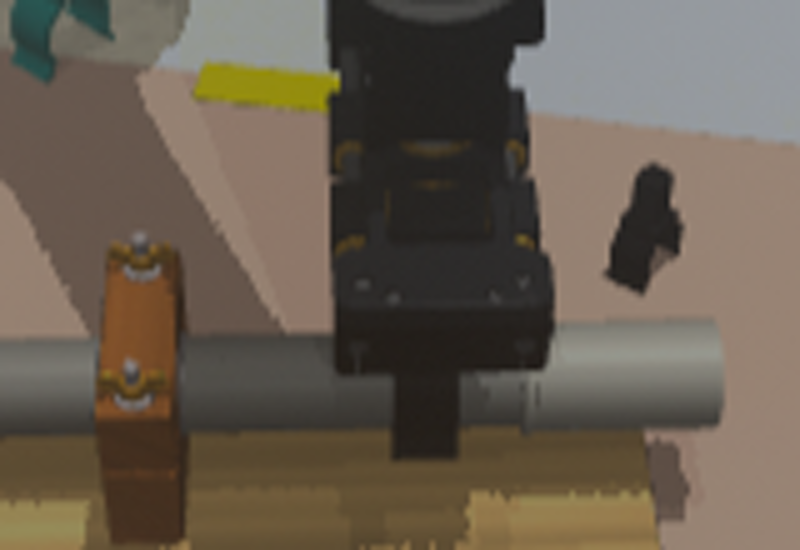

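The clip is seated astride the tube, with its sleeve-side edge at crop x≈460 and the rim at about 527, so roughly 25 mm to go. Sliding friction is about 3.5 N. Next, 17 mm more.

Emit:
{"method": "servo_tool", "body": {"motion": [[1,[0.008,0,-0.001],[0,0,0]],[1,[0.016,0,-0.001],[0,0,0]],[1,[0.024,0,-0.001],[0,0,0]],[1,[0.032,0,-0.001],[0,0,0]],[1,[0.039,0,-0.001],[0,0,0]],[1,[0.043,0,-0.001],[0,0,0]],[1,[0.045,0,-0.001],[0,0,0]]]}}

```text
t: 10.05
ee_pos: [584.9, 68.0, 67.6]
ee_rot: [-1.977, -2.442, 0.0]
force: [1.0, -2.6, 5.1]
finger_gap: 13.7
gripper_force: 40.0
```

```bash
cat > st.py <<'E'
from h import *
s=ctrl.get_obs();u=np.array([-.2075,.978]);v=np.array([.978,.2075]);o=np.array([598.35,0])
print('F along',(s['force'][:2]@u).round(2),'across',(s['force'][:2]@v).round(2),'z',s['force'][2].round(2),s['moment'].round(2),'ee along',((s['ee_pos'][:2]-o)@u).round(2),'across',((s['ee_pos'][:2]-o)@v).round(2),s['ee_pos'][2].round(2))
E
python3 st.py
```

```text
F along -2.73 across 0.48 z 5.1 [-0.74 -0.47 -0.02] ee along 69.32 across 0.96 67.59
```

Emit:
{"method": "servo_tool", "body": {"motion": [[1,[0.001,0,0],[0,0,0]],[1,[0.002,0,0],[0,0,0]],[1,[0.003,0,0],[0,0,0]],[1,[0.004,0,0],[0,0,0]]]}}

```text
t: 10.55
ee_pos: [584.5, 69.6, 67.6]
ee_rot: [-1.977, -2.441, 0.0]
force: [1.3, -2.6, 5.2]
finger_gap: 13.8
gripper_force: 40.0
```

```bash
python3 st.py
```

```text
F along -2.81 across 0.71 z 5.22 [-0.78 -0.49  0.01] ee along 70.9 across 0.93 67.59
```

Emit:
{"method": "servo_tool", "body": {"motion": [[1,[0.001,0,0],[0,0,0]],[1,[0.002,0,0],[0,0,0]],[1,[0.003,0,0],[0,0,0]]]}}

```text
t: 10.92
ee_pos: [584.3, 70.8, 67.6]
ee_rot: [-1.977, -2.441, 0.0]
force: [1.0, -3.2, 4.9]
finger_gap: 13.7
gripper_force: 40.0
```

```bash
python3 st.py
```

```text
F along -3.31 across 0.36 z 4.87 [-0.71 -0.45 -0.  ] ee along 72.12 across 0.96 67.59
```

Emit:
{"method": "servo_tool", "body": {"motion": [[1,[0.001,0,0],[0,0,0]],[1,[0.002,0,0],[0,0,0]]]}}

```text
t: 11.18
ee_pos: [584.1, 71.5, 67.6]
ee_rot: [-1.977, -2.441, 0.0]
force: [2.1, -2.2, 5.2]
finger_gap: 13.7
gripper_force: 40.0
```

```bash
python3 st.py
```

```text
F along -2.62 across 1.57 z 5.19 [-0.65 -0.45 -0.01] ee along 72.89 across 0.93 67.57
```

Emit:
{"method": "servo_tool", "body": {"motion": [[1,[0.001,0,0],[0,0,0]],[1,[0.002,0,0],[0,0,0]]]}}

```text
t: 11.42
ee_pos: [584.0, 72.3, 67.6]
ee_rot: [-1.977, -2.441, 0.0]
force: [1.6, -2.3, 5.2]
finger_gap: 14.0
gripper_force: 40.0
```

```bash
python3 st.py
```

```text
F along -2.6 across 1.13 z 5.21 [-0.63 -0.47 -0.01] ee along 73.73 across 0.96 67.59
```

Emit:
{"method": "servo_tool", "body": {"motion": [[1,[0.001,0,0],[0,0,0]],[1,[0.002,0,0],[0,0,0]]]}}

```text
t: 11.68
ee_pos: [583.8, 73.1, 67.6]
ee_rot: [-1.977, -2.441, 0.0]
force: [1.8, -2.9, 5.1]
finger_gap: 13.7
gripper_force: 40.0
```

```bash
python3 st.py
```

```text
F along -3.22 across 1.11 z 5.07 [-0.67 -0.46  0.01] ee along 74.53 across 0.93 67.57
```

Emit:
{"method": "servo_tool", "body": {"motion": [[1,[0.001,0,0],[0,0,0]],[1,[0.002,0,0],[0,0,0]]]}}

```text
t: 11.92
ee_pos: [583.7, 73.9, 67.6]
ee_rot: [-1.977, -2.441, 0.0]
force: [1.4, -2.6, 5.1]
finger_gap: 13.8
gripper_force: 40.0
```

```bash
python3 st.py
```

```text
F along -2.86 across 0.83 z 5.07 [-0.7  -0.44 -0.03] ee along 75.29 across 0.95 67.57
```

Emit:
{"method": "servo_tool", "body": {"motion": [[1,[0.001,0,0],[0,0,0]],[1,[0.002,0,0],[0,0,0]]]}}

```text
t: 12.18
ee_pos: [583.5, 74.4, 67.6]
ee_rot: [1.977, 2.441, -0.001]
force: [2.1, -3.7, 5.9]
finger_gap: 13.7
gripper_force: 40.0
```

```bash
python3 st.py
```

```text
F along -4.02 across 1.25 z 5.86 [-0.87 -0.53 -0.03] ee along 75.84 across 0.95 67.58
```

Emit:
{"method": "servo_tool", "body": {"motion": [[1,[0.001,0,0],[0,0,0]],[1,[0.001,0,0],[0,0,0]]]}}

```text
t: 12.42
ee_pos: [583.5, 74.4, 67.6]
ee_rot: [1.977, 2.441, -0.001]
force: [1.2, -3.6, 5.2]
finger_gap: 13.6
gripper_force: 40.0
```

```bash
python3 st.py
```

```text
F along -3.82 across 0.44 z 5.2 [-0.89 -0.51 -0.01] ee along 75.84 across 0.96 67.59
```

Emit:
{"method": "servo_tool", "body": {"motion": [[1,[0.001,0,0],[0,0,0]],[1,[0.001,0,0],[0,0,0]]]}}

```text
t: 12.68
ee_pos: [583.5, 74.4, 67.6]
ee_rot: [1.977, 2.44, -0.002]
force: [2.4, -4.9, 6.2]
finger_gap: 13.6
gripper_force: 40.0
```

```bash
python3 st.py
```

```text
F along -5.27 across 1.38 z 6.24 [-1.08 -0.54  0.  ] ee along 75.81 across 0.95 67.59
```

Emit:
{"method": "servo_tool", "body": {"motion": [[1,[0.001,0,0],[0,0,0]],[1,[0.001,0,0],[0,0,0]]]}}

```text
t: 12.92
ee_pos: [583.5, 74.4, 67.6]
ee_rot: [1.977, 2.44, -0.002]
force: [1.0, -5.3, 5.1]
finger_gap: 13.8
gripper_force: 40.0
```

```bash
python3 st.py
```

```text
F along -5.42 across -0.18 z 5.09 [-1.13 -0.53 -0.  ] ee along 75.82 across 0.95 67.57
```

The TCP has stopped at 75.8 mm along the pipe while the push rose from about 2.9 N to 5.4 N, so the clip bears on the rim with about 2.5 N. I'll relax, release and lift.

Emit:
{"method": "servo_tool", "body": {"motion": [[1,[-0.002,0,-0.001],[0,0,0]],[1,[-0.002,0,-0.001],[0,0,0]],[0,[-0.002,0,-0.001],[0,0,0]],[0,[-0.002,0,-0.001],[0,0,0]],[0,[-0.002,0,-0.001],[0,0,0]],[0,[-0.002,0,-0.001],[0,0,0]],[0,[-0.002,0,-0.001],[0,0,0]]]}}

```text
t: 13.8
ee_pos: [583.5, 75.0, 67.9]
ee_rot: [-1.977, -2.441, -0.0]
force: [0.1, -0.1, -0.0]
finger_gap: 42.7
gripper_force: 0.0
```

Emit:
{"method": "servo_tool", "body": {"motion": [[0,[0,0,-0.02],[0,0,0]],[0,[0,0,-0.06],[0,0,0]],[0,[0,0,-0.15],[0,0,0]],[0,[0,0,-0.3],[0,0,0]],[0,[0,-0.15,-0.4],[0,0,0]],[0,[0,-0.3,-0.4],[0,0,0]],[0,[0,-0.35,-0.4],[0,0,0]],[0,[0,-0.35,-0.4],[0,0,0]]]}}

```text
t: 14.8
ee_pos: [445.7, 45.3, 229.3]
ee_rot: [1.976, 2.438, -0.001]
force: [0.7, 1.0, 0.1]
finger_gap: 43.4
gripper_force: 0.0
```

```bash
python3 st.py; python3 -c "
from h import *
u=np.array([-.2075,.978]);v=np.array([.978,.2075]);o=np.array([598.35,0])
out=[]
for n,b in(('scene',(190,300,260,420)),('top',(150,250,230,380))):
    q,d=ctrl.grab_frame(n);P=cloud(n,d).reshape(-1,3);a=(P[:,:2]-o)@u;x=(P[:,:2]-o)@v;z=P[:,2]
    out.append(cv2.resize(q[b[0]:b[1],b[2]:b[3],::-1],(450,300),interpolation=cv2.INTER_CUBIC))
    g=(abs(x)<14)&(a>50)&(a<100)&(z>96)&(z<135);print(n,'grip',g.sum(),'along',np.percentile(a[g],[3,97]).round(1),'x',np.percentile(x[g],[3,97]).round(1),'z98',np.percentile(z[g],98).round(1))
    r=np.hypot(x,z-65.4);k=(r>18)&(r<30)&(a>60)&(a<190)&(z>62);e=a[k];print(' sleeve end',np.percentile(e,99.5).round(1))
cv2.imwrite('pics/fin.png',np.vstack(out))"
```

```text
F along 0.8 across 0.86 z 0.11 [-0.02 -0.17 -0.01] ee along 75.95 across -139.92 229.31
scene grip 165 along [65.  84.1] x [-5.1  9.4] z98 127.5
 sleeve end 167.7
top grip 76 along [67.  85.3] x [-8.1  5.7] z98 128.6
 sleeve end 169.0
```

View pics/fin.png

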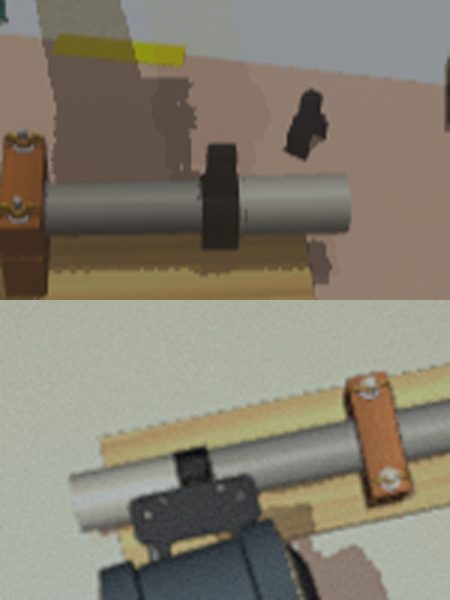

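The clip stands upright and square at crop (220,195), right against the sleeve at x≈240. The sleeve's far end is still at about 168 mm along the pipe, as before. The gripper is clear, so I'm handing in.

```bash
python3 -c "
from bench import ctrl
print(ctrl.close_job())"
```

```text
the job is handed in; nothing more can be done
None
```

The larger black clip is snapped home on the pipe, grip up, and was slid to bear on the sleeve rim at roughly 2.5 N; it is released, the sleeve's far end reads the same as before, and the job is handed in (no verdict came back).

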